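# Bed the plunger and offer up the heavier loading weight

## Robot

A 6-joint arm with a two-finger parallel gripper is mounted at the origin on the work surface. World frame = base frame: x ahead of the robot, y to its left, z up, the work surface at z = 0. Lengths are in mm, angles in rad, forces in N, time in s.
With the tool pointing down it reaches from about 275 to 1000 mm from the base axis. Payload 8.4 kg.
Tool frame: the origin (TCP) lies midway between the tips of the shut fingers; the grasp point (between the pads) lies 19 mm behind it; z points along the fingers, y is the direction in which the jaws open and shut (so a half turn about z gives the same grasp; the last joint's range is limited). The gripper opens to 85 mm and grips with 20 to 120 N. Pads are 22 mm wide; open, the fingers measure 114 mm over their backs; the gripper's body (76 mm by 85 mm) begins 54 mm behind the grasp point. The pads swing forward as they close: fully open they stand 13 mm farther back than shut.
Start: joints at [1.308, 0.353, 1.633, -0, 1.155, -0.002], TCP at [161.157, 603.868, 231.281] pointing down, gripper open.
Joint ranges: [-2.63, 2.63], [-0.92, 2.1], [0.06, 2.66], [-1.3, 4.44], [0, 2.69], [-3.02, 3.02]. Speed limits (rad/s): [2.22, 2.22, 2.79, 3.14, 3.14, 3.14].

## Interface

Orientations are given as [roll, pitch, yaw] about the fixed x, y, z axes, in that order (R = Rz(yaw) Ry(pitch) Rx(roll)).
In Python, from rig import * gives the robot as it stands.
- The arm moves only by the tool play_rows, never from a script. Its argument "moves" is a list of rows, each a list of 3 entries, a list of its own where there are three numbers: the shift along the tool's x, y, z in m, then the turn, a rotation vector about the tool's x, y, z in rad, then the opening in per cent of the stroke, from 0 (shut) to 100 (fully open). In form: [[[x, y, z], [rx, ry, rz], fingers], ...]. A call has 1 to 20 rows; each row shifts and turns the commanded pose from where the row before left it, along the tool's axes as they then stand; what a row does not reach is not made up. A row lasts 1/10 s, in which the tool goes at most 50 mm and 8.59 degrees, less where a joint would pass 70% of its speed; a pose out of reach is approached as far as the arm can. A call is refused whole if a number of a shift passes 0.05 or a number of a turn 0.15, either way. A call with a gripper value outside its range is refused whole. The fingers move at their own pace and stop on an object; "squeeze" is the grip in N (left out, the last holds). Time passes only in rows, so rows that do not move let the fingers close. It gives the time, the measured TCP pose, the force and the opening at its end, in the units of the state.
- sense(): the state, without advancing time (a new reading comes with each control period).
- grab_frame(name): name is "side" or "top" or "wrist"; returns a dict with "pixels" (400x640x3 uint8, red, green, blue), "intrinsics" (3x3 intrinsics, pixels), "R" (3x3) and "t" (3): a world point X has camera coordinates R X + t. Camera axes: x right, y down, z forward; pixel columns grow to the right and rows downward; lengths in mm; the calibration is good to about 2 mm. A picture is of the moment at which its call begins. There is no depth.
- sign_off(): hands the job in, once; it reports no verdict.
The state is a dict: "clock": time; "qpos": joint angles; "qvel": joint speeds; "joint_efforts": joint torques, N m; "eef_pos": TCP position; "tcp_rot": TCP orientation; "contact_force": force on the tool from outside, world axes, zero at the start; "wrist_torque": the same for the moment, N m; "opening": opening from 0.0 (shut) to 1.0 (fully open).
Only numpy, scipy, OpenCV 4.12 (cv2) and the standard library are available. Lean on these libraries where they do the work, as an engineer would, in place of code of your own. Each camera call takes 0.05 s, during which the arm holds its last target. There are 200 camera calls.

## Task

Bed the plunger of the bench tester: pull its sprung lever all the way down, then ease it slowly back up to its upper stop without letting it fly. Then lift each of the two look-alike loading weights well clear of their tray in turn to feel which is heavier, setting the lighter one back upright on the tray. Finish while still holding the heavier one by itself in the gripper, upright, still and centred a few centimetres above the tester's weight pan, not touching it, and leave everything else undisturbed.

Things in the scene. Friction and masses are not known exactly. Their poses are not given: they have to be found in the camera images.
- tester: white bench indentation tester, fixed: dark steel base plate 220 x 160 x 20 (x from -100 to 120, y +-80), white column 180 mm high behind, white head 80 wide reaching x = -35, its top 190 above the bench, round pan on top, lever on its +y side. Origin: on the bench, on the plunger's vertical axis; its x axis points from the front (lever handle side) to the column, z up
- pan (a point): centre of the upper face of the tester's round aluminium weight pan (80 diameter, 5 thick, flat without a rim), at 215 above the bench when the lever is up; it sinks 20 with the plunger as the lever is pulled
- lever (a joint): lever angle in rad: 0 at its upper stop, where a spring holds it, 0.9 at its lower stop. The handle swings down in an upright plane. Spring return: about 4 N down at the handle to start, about 10 N at the bottom; let go, it flies up
- lever_grip (a point): middle of the lever's black crossbar handle, a round bar 20 diameter and 70 long lying level along the tester's y axis (free space all round it); 242 above the bench with the lever up, 103 with it down
- lever_hinge (a point): point on the lever's hinge axis, which is level along the tester's y axis; 160 from lever_grip, 165 above the bench. With the lever up lever_grip lies 0.5 rad above level as seen from here, towards the tester's -x; pulled, it goes to 0.4 rad below level
- weight_tray: low flat tray without a rim, fixed, aluminium with a black rubber top, 140 (x) x 240 (y) x 10 high; the weights stand on it about 110 apart along its y axis. Origin: centre of the underside; z up
- weight_k: one of two outwardly identical bare steel loading weights standing upright on the tray; they differ in mass (somewhere between 0.2 and 0.7 kg, the heavier at least 25 percent heavier), which cannot be seen, and either may stand in either place. Round foot 50 diameter x 30 high, neck 16 diameter, round grip knob 26 diameter from 48 to 70 above the underside. Origin: centre of the underside; z up
- weight_m: one of two outwardly identical bare steel loading weights standing upright on the tray; they differ in mass (somewhere between 0.2 and 0.7 kg, the heavier at least 25 percent heavier), which cannot be seen, and either may stand in either place. Round foot 50 diameter x 30 high, neck 16 diameter, round grip knob 26 diameter from 48 to 70 above the underside. Origin: centre of the underside; z up
- carton: bystander: blue and white carton of wipes, 110 x 210 x 75 high. Origin: centre of the underside
- beaker: bystander: glass beaker, 72 diameter, 90 high. Origin: centre of the underside
- screwdriver: bystander: small screwdriver lying flat, 160 long along its own x. Origin: under its middle

How it is judged (in metres and radians):
On the way, in this order (a step that is already met when the one before it is completed fails the run):
1. the lever is pulled all the way down (0.85 rad or more) (value of joint lever above 0.85 rad), for 0.1 s.
2. the lever is back at its upper stop (under 0.04 rad) (value of joint lever below 0.04 rad), for 0.2 s.
3. the lighter weight is lifted by the gripper, its underside at least 15 mm above the tray while the heavier stands on it (the heavier may be tried before or after) (((z of weight_k in the frame of weight_tray above 0.025 m and contact force between the fingers and weight_k above 0.5 N and contact force between weight_k and weight_tray below 0.05 N and contact force between weight_m and weight_tray above 4 N) or (z of weight_m in the frame of weight_tray above 0.025 m and contact force between the fingers and weight_m above 0.5 N and contact force between weight_m and weight_tray below 0.05 N and contact force between weight_k and weight_tray above 4 N))), for 0.2 s.
4. the lighter weight is set back upright on the tray and let go (((z of weight_k in the frame of weight_tray below 0.014 m and x of weight_k in the frame of weight_tray between -0.07 and 0.07 m and y of weight_k in the frame of weight_tray between -0.12 and 0.12 m and angle between weight_k's own z axis and vertical below 0.1 rad and contact force between the fingers and weight_k below 0.05 N and contact force between weight_k and weight_tray between 1 and 4 N) or (z of weight_m in the frame of weight_tray below 0.014 m and x of weight_m in the frame of weight_tray between -0.07 and 0.07 m and y of weight_m in the frame of weight_tray between -0.12 and 0.12 m and angle between weight_m's own z axis and vertical below 0.1 rad and contact force between the fingers and weight_m below 0.05 N and contact force between weight_m and weight_tray between 1 and 4 N))), for 0.2 s.
At the end, for the whole second after the job is handed in: The gripper holds the heavier weight still, upright (0.2 rad), within 20 mm of the pan centre and 8 to 80 mm above it, not touching the tester; the lighter one (under 4 N on the tray) stands upright and free on the tray; the lever is up (under 0.04 rad) (value of joint lever below 0.04 rad and contact force between weight_k and weight_m below 0.05 N and ((horizontal distance between weight_k and pan below 0.02 m and z of weight_k in the frame of pan between 0.008 and 0.08 m and angle between weight_k's own z axis and vertical below 0.2 rad and linear speed of weight_k below 0.03 m/s and contact force between the fingers and weight_k above 1 N and contact force between weight_k and tester below 0.05 N and z of weight_m in the frame of weight_tray below 0.014 m and x of weight_m in the frame of weight_tray between -0.07 and 0.07 m and y of weight_m in the frame of weight_tray between -0.12 and 0.12 m and angle between weight_m's own z axis and vertical below 0.1 rad and contact force between the fingers and weight_m below 0.05 N and contact force between weight_m and weight_tray between 1 and 4 N and linear speed of weight_m below 0.02 m/s) or (horizontal distance between weight_m and pan below 0.02 m and z of weight_m in the frame of pan between 0.008 and 0.08 m and angle between weight_m's own z axis and vertical below 0.2 rad and linear speed of weight_m below 0.03 m/s and contact force between the fingers and weight_m above 1 N and contact force between weight_m and tester below 0.05 N and z of weight_k in the frame of weight_tray below 0.014 m and x of weight_k in the frame of weight_tray between -0.07 and 0.07 m and y of weight_k in the frame of weight_tray between -0.12 and 0.12 m and angle between weight_k's own z axis and vertical below 0.1 rad and contact force between the fingers and weight_k below 0.05 N and contact force between weight_k and weight_tray between 1 and 4 N and linear speed of weight_k below 0.02 m/s))); the arm keeps its last pose, push and grip.
It fails at once if the lever flies back up (faster than 1.5 rad/s) (velocity of joint lever below -1.5 rad/s).
It fails at once if a weight is tipped over (angle between any of weight_k, weight_m's own z axis and vertical above 0.8 rad).
It fails at once if the carton, beaker or screwdriver is moved more than 25 mm (distance of any of carton, beaker, screwdriver from where it was at the start of the episode above 0.025 m).
It also fails if it takes over 72 s, if anything falls off the work surface, if the arm or the gripper's body presses on something with over 40 N, if the wrist force passes 120 N, or if a joint passes its speed limit or range.

## Working session

There is one attempt and no reset: what is moved stays moved. The work goes in short steps, Python scripts to look and compute and a tool call to move; the robot and the scene stay as the last step left them, time stands still between calls to the robot, and variables do not carry over. Pictures are saved under pics/ and viewed, about 8 in all and at most 12, crops included, and the job is handed in when it is done.

Besides the shell and the picture viewer there is one more tool, called after ">>>" as name([rows], argument=value, ...), one row to a line, values as JSON. play_rows: Moves the arm, as the interface text tells. Its arguments: {"type":"object","properties":{"moves":{"type":"array"},"squeeze":{"type":"number"}},"required":["moves"]}

```bash
mkdir -p pics; python3 - <<'E'
from rig import *
import cv2,numpy as np
print(sense())
for n in("side","top"):
    f=grab_frame(n);cv2.imwrite(f"pics/{n}0.png",f["pixels"][:,:,::-1]);np.savez(f"pics/{n}0.npz",**f)
    print(n,f["intrinsics"],f["R"],f["t"], -np.array(f["R"]).T@f["t"])
E
```

```text
{'clock': 0.0, 'qpos': array([ 1.30762892e+00,  3.53661069e-01,  1.63414583e+00, -1.87637474e-05,
        1.15518394e+00, -2.41788130e-03]), 'qvel': array([-0.0005282 ,  0.00095651, -0.0021376 , -0.00052969,  0.00140524,
        0.00139909]), 'joint_efforts': array([-2.23115283e-03, -6.05254841e+01, -3.42068374e+01, -1.19315027e-04,
        9.56959964e-03, -5.66039614e-05]), 'eef_pos': array([161.02001444, 603.40671699, 230.54860158]), 'tcp_rot': array([-3.14019443e+00,  1.37750713e-05,  2.88085072e+00]), 'contact_force': array([ 0.75388964, -0.14484425,  0.48504947]), 'wrist_torque': array([ 0.0002101 ,  0.0640956 , -0.00539301]), 'opening': 1.003824678303903}
side [[419.39276257   0.         321.57268504]
 [  0.         419.39276257 196.29109229]
 [  0.           0.           1.        ]] [[ 0.97790876 -0.20902295 -0.00196653]
 [-0.13237733 -0.61198846 -0.77970915]
 [ 0.16177362  0.76274473 -0.62613878]] [-543.17093164  230.26765748 1006.9449058 ] [ 398.75671057 -740.65596273  808.96089462]
top [[464.48076673   0.         314.44662962]
 [  0.         464.48076673 200.0776276 ]
 [  0.           0.           1.        ]] [[-0.02155043 -0.99973813 -0.00769755]
 [-0.99345889  0.02227739 -0.11199623]
 [ 0.11213838  0.00523363 -0.99367882]] [  67.45964387  557.5795196  1553.16295796] [ 381.21693842   46.89187362 1606.31120779]
```

View pics/top0.png

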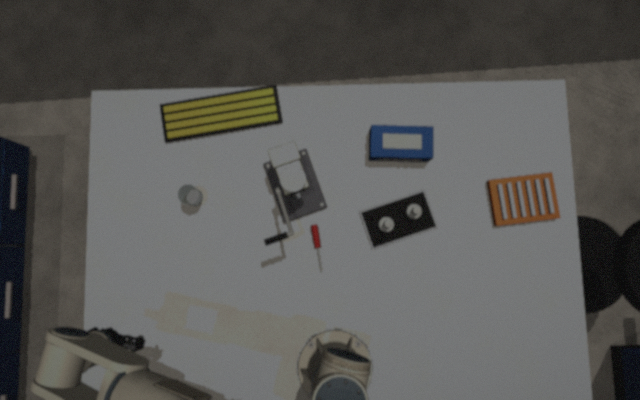

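View pics/side0.png

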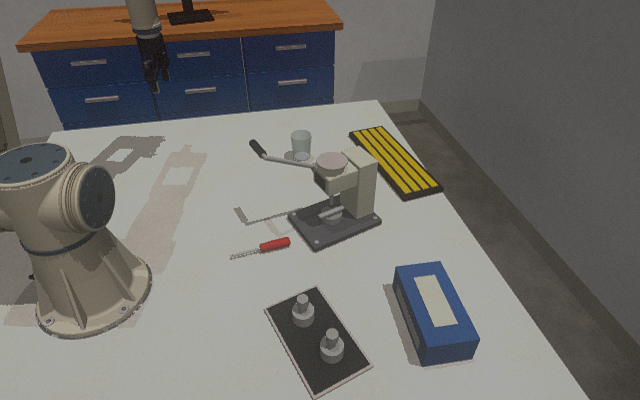

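Top: handle bar is at ≈(276,239), pan ≈(293,178), tray ≈(398,219), weights ≈(387,224) and (413,211). The side view agrees with this: handle (258,148), pan (331,160), knobs (303,300) and (333,336).

```bash
cat > h.py <<'E'
import numpy as np,cv2
def ray(f,uv):
    R=np.array(f["R"]);t=np.array(f["t"]);d=R.T@np.linalg.solve(f["intrinsics"],[uv[0],uv[1],1.]);return -R.T@t,d
def onz(f,uv,z):
    c,d=ray(f,uv);return c+d*(z-c[2])/d[2]
def proj(f,X):
    p=f["intrinsics"]@(np.array(f["R"])@X+f["t"]);return p[:2]/p[2]
def tri(f,u,g,v):
    c,d=ray(f,u);e,k=ray(g,v);s=np.linalg.lstsq(np.c_[d,-k],e-c,rcond=None)[0];a=c+d*s[0];b=e+k*s[1];return (a+b)/2,np.linalg.norm(a-b)
E
python3 - <<'E'
from h import *
f=np.load("pics/top0.npz");g=np.load("pics/side0.npz")
a=cv2.resize(f["pixels"][130:270,240:340],None,fx=4,fy=4,interpolation=2)
b=cv2.resize(g["pixels"][130:260,230:390],None,fx=4,fy=4,interpolation=2)[:,:,::-1][:,:, ::-1]
a=cv2.convertScaleAbs(a,alpha=1.5)
h=max(a.shape[0],b.shape[0]);o=np.zeros((560,400+400,3),np.uint8);o[:560,:400]=a;o[:520,400:]=b[:520,:400]
cv2.imwrite("pics/c1.png",o[:,:,::-1])
for n,i,roi in(("top",f,(360,185,440,250)),("topbar",f,(255,225,295,250)),("side",g,(255,280,380,399)),("sidebar",g,(240,130,275,165))):
    x0,y0,x1,y1=roi;p=cv2.cvtColor(i["pixels"],cv2.COLOR_RGB2GRAY)[y0:y1,x0:x1]
    m=(p<55).astype(np.uint8)
    cs,_=cv2.findContours(m,cv2.RETR_EXTERNAL,2)
    for c in cs:
        if cv2.contourArea(c)>15:
            r=cv2.minAreaRect(c);print(n,cv2.contourArea(c),np.array(r[0])+[x0,y0],r[1],r[2],(cv2.boxPoints(r)+[x0,y0]).round(1).tolist())
            z=242 if "bar" in n else 10
            print([onz(i,q+np.array([x0,y0]),z).round(0).tolist() for q in cv2.boxPoints(r)],onz(i,np.array(r[0])+[x0,y0],z))
E
```

```text
top 2193.5 [398.14421844 219.1423912 ] (35.52958297729492, 64.7548828125) 71.20011138916016 [[361.8, 212.8], [423.1, 191.9], [434.5, 225.5], [373.2, 246.4]]
[[514.0, -107.0, 10.0], [581.0, -321.0, 10.0], [464.0, -355.0, 10.0], [398.0, -142.0, 10.0]] [ 488.9695345  -230.96127972   10.        ]
topbar 90.0 [275.91096115 238.404109  ] (6.289804458618164, 22.01431655883789) 65.55604553222656 [[264.6, 240.1], [284.6, 231.0], [287.2, 236.7], [267.2, 245.8]]
[[420.0, 203.0, 242.0], [446.0, 144.0, 242.0], [429.0, 136.0, 242.0], [404.0, 195.0, 242.0]] [424.7093208  169.42102049 242.        ]
side 390.0 [316.32156754 355.88699341] (60.79880905151367, 38.32662582397461) 32.347442626953125 [[280.4, 355.8], [300.9, 323.4], [352.3, 356.0], [331.8, 388.3]]
[[412.0, -264.0, 10.0], [467.0, -196.0, 10.0], [557.0, -295.0, 10.0], [500.0, -353.0, 10.0]] [ 484.60244275 -279.65078522   10.        ]
```

View pics/c1.png

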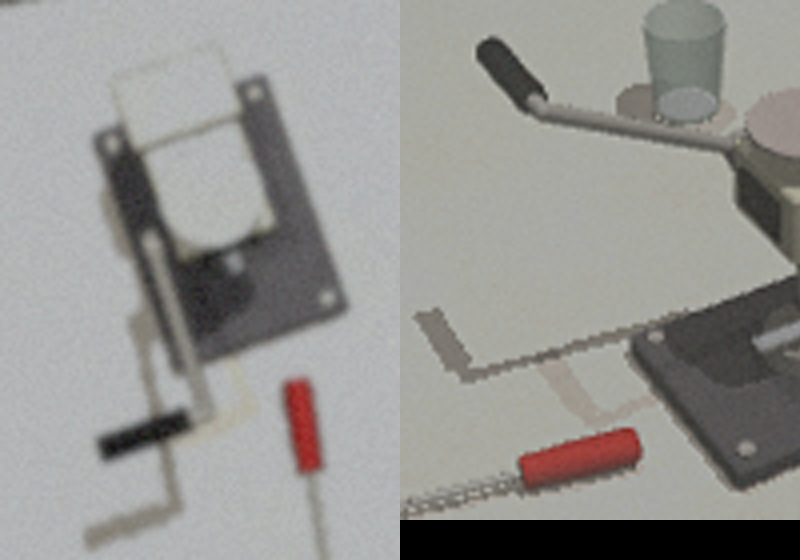

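Crop shows base corners at full-image pixels ≈(264.5,163), (305.5,149), (327,206.2), (285.8,222), with the bar centred at (275.8,238.7). In the side view the bar runs from about (351,131) in crop coordinates and the pan is pinkish.

```bash
python3 - <<'E'
from h import *
f=np.load("pics/top0.npz");g=np.load("pics/side0.npz")
C=np.array([onz(f,u,20) for u in((264.5,163),(305.5,149),(327,206.2),(285.8,222))]);print(C.round(0))
print([np.linalg.norm(C[i]-C[(i+1)%4]).round() for i in range(4)])
c=C.mean(0);ax=(C[0]+C[1]-C[2]-C[3]);yaw=np.arctan2(ax[1],ax[0]);ay=C[0]+C[3]-C[1]-C[2];print("yaw",yaw,np.arctan2(ay[1],ay[0])-np.pi/2)
# side pan by colour & bar
p=g["pixels"].astype(int);hsv=cv2.cvtColor(g["pixels"],cv2.COLOR_RGB2HSV)
m=((p[...,0]-p[...,1]>8)&(p[...,2]-p[...,1]>-6)).astype(np.uint8);m[:145]=0;m[182:]=0;m[:,:310]=0;m[:,352:]=0
m=cv2.morphologyEx(m,cv2.MORPH_OPEN,np.ones((3,3),np.uint8))
cs,_=cv2.findContours(m,0,2);k=max(cs,key=cv2.contourArea);print("pan side",cv2.contourArea(k),cv2.fitEllipse(k),onz(g,cv2.fitEllipse(k)[0],215))
gr=cv2.cvtColor(g["pixels"],7);m=(gr<80).astype(np.uint8);m[:135]=0;m[162:]=0;m[:,:245]=0;m[:,270:]=0
cs,_=cv2.findContours(m,0,2);k=max(cs,key=cv2.contourArea);r=cv2.minAreaRect(k);print("bar side",r,tri(f,(275.9,238.5),g,r[0]))
for y in (yaw,np.arctan2(ay[1],ay[0])-np.pi/2):
    X=np.array([np.cos(y),np.sin(y),0]);print("origin",c-10*X, "col grip dist")
# weights: knob bright blobs
for n,i,roi in(("top",f,(365,190,435,245)),("side",g,(280,285,350,370))):
    x0,y0,x1,y1=roi;q=cv2.cvtColor(i["pixels"],7)[y0:y1,x0:x1];print(n,np.percentile(q,[10,50,90,98]))
    m=(q>75).astype(np.uint8);cs,_=cv2.findContours(m,0,2)
    for k in cs:
        if 30<cv2.contourArea(k)<1500:print(cv2.contourArea(k),np.array(cv2.boundingRect(k))+[x0,y0,0,0])
E
python3 - <<'E'
import sys;sys.path.insert(0,'.')
from h import *
import os;os.chdir('.')
f=np.load("pics/top0.npz");g=np.load("pics/side0.npz")
a=cv2.resize(f["pixels"][185:250,360:440],None,fx=5,fy=5,interpolation=2);a=cv2.convertScaleAbs(a,alpha=1.3)
b=cv2.resize(g["pixels"][280:380,270:350],None,fx=5,fy=5,interpolation=2)
o=np.zeros((500,800,3),np.uint8);o[:325,:400]=a;o[:,400:]=b;cv2.imwrite("pics/c2.png",o[:,:,::-1])
E
```

```text
[[694. 226.  20.]
 [740.  83.  20.]
 [538.  13.  20.]
 [487. 155.  20.]]
[np.float64(151.0), np.float64(213.0), np.float64(151.0), np.float64(218.0)]
yaw 0.3321699073241482 0.32862064744196173
pan side 12.0 ((333.2840881347656, 164.64358520507812), (4.409422874450684, 8.238197326660156), 54.794960021972656) [607.16208942 100.09087413 215.        ]
bar side ((257.1000061035156, 148.1999969482422), (20.391464233398438, 7.2671709060668945), 49.398704528808594) (array([425.55019842, 169.20125502, 244.72095087]), np.float64(2.4120329631999193))
origin [605.17923285 115.68508876  20.        ] col grip dist
origin [605.16771845 115.71866169  20.        ] col grip dist
top [ 19.  59. 120. 122.]
430.5 [383 227  52  18]
59.5 [365 224   8  21]
128.5 [379 217  15  15]
113.5 [407 204  15  14]
786.5 [365 190  70  33]
side [ 54.  65. 167. 169.]
343.5 [280 333  20  37]
591.5 [320 328  24  36]
```

View pics/c2.png

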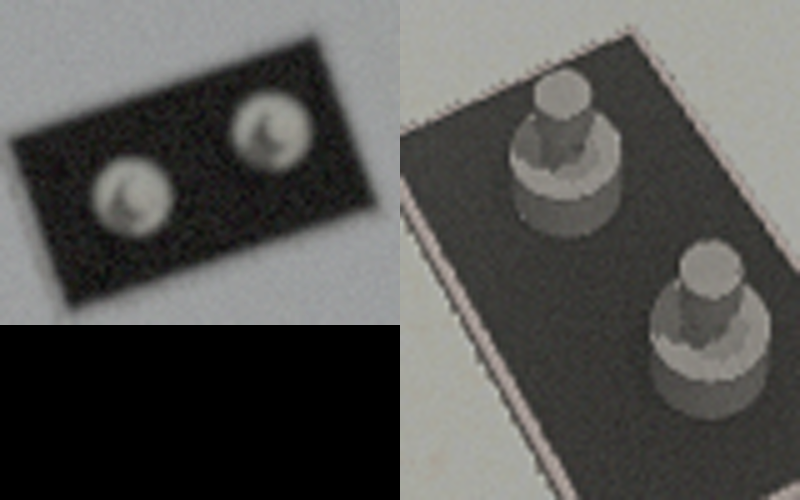

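```bash
cat >> h.py <<'E'
def plan(p,ypr,target,psi,n):
    "equal rows in tool frame; turn about tool z, shift simulated"
    d=(psi-ypr+np.pi)%(2*np.pi)-np.pi; D=np.array(target)-p
    y=ypr;out=[]
    for i in range(n):
        s=D/n; out.append([round((s[0]*np.cos(y)+s[1]*np.sin(y))/1e3,4),round((s[0]*np.sin(y)-s[1]*np.cos(y))/1e3,4),round(-s[2]/1e3,4)]); y+=d/n
    return out,round(-d/n,4)
E
python3 - <<'E'
from h import *
f=np.load("pics/top0.npz");g=np.load("pics/side0.npz")
for a,b in(((386.4,224.4),(302.4,299)),((414.2,211.2),(332.4,333.6))): print("weight top foot z40",onz(f,a,40).round(1),"side top z80",onz(g,b,80).round(1))
print("pan side",onz(g,(331.5,160.5),215))
o=np.array([605,115.7]);y=.331;G=np.array([425.3,169.3])-o
print("grip in tester",G[0]*np.cos(y)+G[1]*np.sin(y),-G[0]*np.sin(y)+G[1]*np.cos(y))
o,t=plan(np.array([161,603.4,230.5]),2.881,[425,169,330],1.90,18);print(t);print(o)
E
```

```text
weight top foot z40 [ 470.1 -185.5   40. ] side top z80 [ 474.3 -185.3   80. ]
weight top foot z40 [ 512.6 -281.    40. ] side top z80 [ 517.6 -280.    80. ]
pan side [607.00689427 119.03718267 215.        ]
grip in tester -152.52608810888185 109.09098242385392
0.0545
[[np.float64(-0.0204), np.float64(-0.0195), np.float64(-0.0055)], [np.float64(-0.0214), np.float64(-0.0184), np.float64(-0.0055)], [np.float64(-0.0224), np.float64(-0.0172), np.float64(-0.0055)], [np.float64(-0.0233), np.float64(-0.016), np.float64(-0.0055)], [np.float64(-0.0241), np.float64(-0.0147), np.float64(-0.0055)], [np.float64(-0.0249), np.float64(-0.0133), np.float64(-0.0055)], [np.float64(-0.0256), np.float64(-0.012), np.float64(-0.0055)], [np.float64(-0.0262), np.float64(-0.0105), np.float64(-0.0055)], [np.float64(-0.0267), np.float64(-0.0091), np.float64(-0.0055)], [np.float64(-0.0272), np.float64(-0.0076), np.float64(-0.0055)], [np.float64(-0.0276), np.float64(-0.0061), np.float64(-0.0055)], [np.float64(-0.0279), np.float64(-0.0046), np.float64(-0.0055)], [np.float64(-0.0281), np.float64(-0.0031), np.float64(-0.0055)], [np.float64(-0.0282), np.float64(-0.0016), np.float64(-0.0055)], [np.float64(-0.0282), np.float64(-0.0), np.float64(-0.0055)], [np.float64(-0.0282), np.float64(0.0015), np.float64(-0.0055)], [np.float64(-0.0281), np.float64(0.003), np.float64(-0.0055)], [np.float64(-0.0279), np.float64(0.0046), np.float64(-0.0055)]]
```

>>> play_rows([
  [[-0.0204,-0.0195,-0.0055],[0,0,0.0545],100],
  [[-0.0214,-0.0184,-0.0055],[0,0,0.0545],100],
  [[-0.0224,-0.0172,-0.0055],[0,0,0.0545],100],
  [[-0.0233,-0.016,-0.0055],[0,0,0.0545],100],
  [[-0.0241,-0.0147,-0.0055],[0,0,0.0545],100],
  [[-0.0249,-0.0133,-0.0055],[0,0,0.0545],100],
  [[-0.0256,-0.012,-0.0055],[0,0,0.0545],100],
  [[-0.0262,-0.0105,-0.0055],[0,0,0.0545],100],
  [[-0.0267,-0.0091,-0.0055],[0,0,0.0545],100],
  [[-0.0272,-0.0076,-0.0055],[0,0,0.0545],100],
  [[-0.0276,-0.0061,-0.0055],[0,0,0.0545],100],
  [[-0.0279,-0.0046,-0.0055],[0,0,0.0545],100],
  [[-0.0281,-0.0031,-0.0055],[0,0,0.0545],100],
  [[-0.0282,-0.0016,-0.0055],[0,0,0.0545],100],
  [[-0.0282,0,-0.0055],[0,0,0.0545],100],
  [[-0.0282,0.0015,-0.0055],[0,0,0.0545],100],
  [[-0.0281,0.003,-0.0055],[0,0,0.0545],100],
  [[-0.0279,0.0046,-0.0055],[0,0,0.0545],100],
  [[0,0,0],[0,0,0],100],
  [[0,0,0],[0,0,0],100],
], squeeze=50)

```text
clock: 2.1
eef_pos: [425.1, 169.1, 330.0]
tcp_rot: [-3.141, -0.0, 1.899]
contact_force: [-0.6, 0.4, -1.0]
opening: 1.002
```

```bash
python3 - <<'E'
from rig import *
from h import *
s=sense();print(s["clock"],s["eef_pos"],s["tcp_rot"],s["contact_force"])
f=grab_frame("wrist");np.savez("pics/w1.npz",**f);cv2.imwrite("pics/w1.png",f["pixels"][:,:,::-1])
print(-f["R"].T@f["t"],proj(f,np.array([425,169,242])),proj(f,np.array([606,117,215])))
E
```

```text
2.1 [425.08572633 169.1069145  330.02709991] [-3.14108882e+00 -2.87173654e-04  1.89885801e+00] [-0.63386273  0.39011526 -0.98855641]
[402.68627099 231.23146304 471.84696878] [320.46346546 209.96310071] [471.36200698 303.77313805]
```

View pics/w1.png

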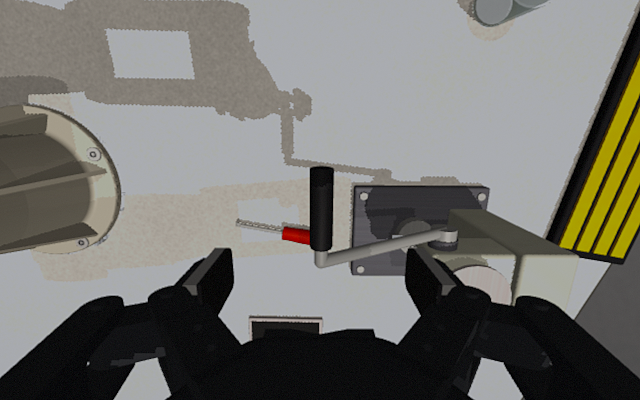

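Wrist view: the bar is upright at (321,168–250), centre ≈(321,209), against a prediction of (320,210). It agrees, so descend and grip.

>>> play_rows([
  [[0,0,0.022],[0,0,0],100],
  [[0,0,0.022],[0,0,0],100],
  [[0,0,0.022],[0,0,0],100],
  [[0,0,0.022],[0,0,0],100],
  [[0,0,0.02],[0,0,0],100],
  [[0,0,0],[0,0,0],100],
  [[0,0,0],[0,0,0],40],
  [[0,0,0],[0,0,0],30],
  [[0,0,0],[0,0,0],20],
  [[0,0,0],[0,0,0],10],
  [[0,0,0],[0,0,0],0],
  [[0,0,0],[0,0,0],0],
  [[0,0,0],[0,0,0],0],
  [[0,0,0],[0,0,0],0],
  [[0,0,0],[0,0,0],0],
], squeeze=50)

```text
clock: 3.65
eef_pos: [426.1, 169.7, 222.7]
tcp_rot: [3.139, -0.0, 1.9]
contact_force: [4.5, 2.3, -0.6]
opening: 0.217
```

```bash
python3 - <<'E'
import numpy as np
# arc in tester frame: towards -x positive a; tool y = +tester x
for n in (18,36):
    a=.5-np.linspace(0,.92,n+1);X=-160*np.cos(a);Z=160*np.sin(a)
    print(n,[(round(x/1e3,4),round(-z/1e3,4)) for x,z in zip(np.diff(X),np.diff(Z))])
E
```

```text
18 [(np.float64(-0.0037), np.float64(0.0073)), (np.float64(-0.0034), np.float64(0.0075)), (np.float64(-0.003), np.float64(0.0076)), (np.float64(-0.0026), np.float64(0.0078)), (np.float64(-0.0022), np.float64(0.0079)), (np.float64(-0.0018), np.float64(0.008)), (np.float64(-0.0014), np.float64(0.0081)), (np.float64(-0.001), np.float64(0.0081)), (np.float64(-0.0005), np.float64(0.0082)), (np.float64(-0.0001), np.float64(0.0082)), (np.float64(0.0003), np.float64(0.0082)), (np.float64(0.0007), np.float64(0.0081)), (np.float64(0.0011), np.float64(0.0081)), (np.float64(0.0015), np.float64(0.008)), (np.float64(0.002), np.float64(0.0079)), (np.float64(0.0024), np.float64(0.0078)), (np.float64(0.0028), np.float64(0.0077)), (np.float64(0.0031), np.float64(0.0075))]
36 [(np.float64(-0.0019), np.float64(0.0036)), (np.float64(-0.0018), np.float64(0.0037)), (np.float64(-0.0017), np.float64(0.0037)), (np.float64(-0.0016), np.float64(0.0037)), (np.float64(-0.0015), np.float64(0.0038)), (np.float64(-0.0014), np.float64(0.0038)), (np.float64(-0.0013), np.float64(0.0039)), (np.float64(-0.0012), np.float
[... 485 characters left out ...]
loat64(-0.0), np.float64(0.0041)), (np.float64(0.0001), np.float64(0.0041)), (np.float64(0.0002), np.float64(0.0041)), (np.float64(0.0003), np.float64(0.0041)), (np.float64(0.0004), np.float64(0.0041)), (np.float64(0.0005), np.float64(0.0041)), (np.float64(0.0006), np.float64(0.004)), (np.float64(0.0007), np.float64(0.004)), (np.float64(0.0008), np.float64(0.004)), (np.float64(0.0009), np.float64(0.004)), (np.float64(0.001), np.float64(0.004)), (np.float64(0.0011), np.float64(0.0039)), (np.float64(0.0012), np.float64(0.0039)), (np.float64(0.0013), np.float64(0.0039)), (np.float64(0.0014), np.float64(0.0038)), (np.float64(0.0015), np.float64(0.0038)), (np.float64(0.0016), np.float64(0.0038))]
```

>>> play_rows([
  [[0,-0.0037,0.0073],[0,0,0],0],
  [[0,-0.0034,0.0075],[0,0,0],0],
  [[0,-0.003,0.0076],[0,0,0],0],
  [[0,-0.0026,0.0078],[0,0,0],0],
  [[0,-0.0022,0.0079],[0,0,0],0],
  [[0,-0.0018,0.008],[0,0,0],0],
  [[0,-0.0014,0.0081],[0,0,0],0],
  [[0,-0.001,0.0081],[0,0,0],0],
  [[0,-0.0005,0.0082],[0,0,0],0],
  [[0,0,0],[0,0,0],0],
])

```text
clock: 4.65
eef_pos: [408.2, 163.8, 151.8]
tcp_rot: [3.138, -0.0, 1.9]
contact_force: [6.2, 3.1, 6.1]
opening: 0.217
```

>>> play_rows([
  [[0,-0.0001,0.0082],[0,0,0],0],
  [[0,0.0003,0.0082],[0,0,0],0],
  [[0,0.0007,0.0081],[0,0,0],0],
  [[0,0.0011,0.0081],[0,0,0],0],
  [[0,0.0015,0.008],[0,0,0],0],
  [[0,0.002,0.0079],[0,0,0],0],
  [[0,0.0024,0.0078],[0,0,0],0],
  [[0,0.0028,0.0077],[0,0,0],0],
  [[0,0,0],[0,0,0],0],
  [[0,0,0],[0,0,0],0],
])

```text
clock: 5.65
eef_pos: [415.8, 166.3, 87.5]
tcp_rot: [-3.14, -0.0, 1.9]
contact_force: [-2.2, 0.1, 8.2]
opening: 0.217
```

```bash
python3 - <<'E'
from rig import *
from h import *
f=grab_frame("side");p=f["pixels"][120:260,220:380]
cv2.imwrite("pics/s2.png",cv2.resize(p,None,fx=4,fy=4)[:,:,::-1])
E
```

```text
(no output)
```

View pics/s2.png

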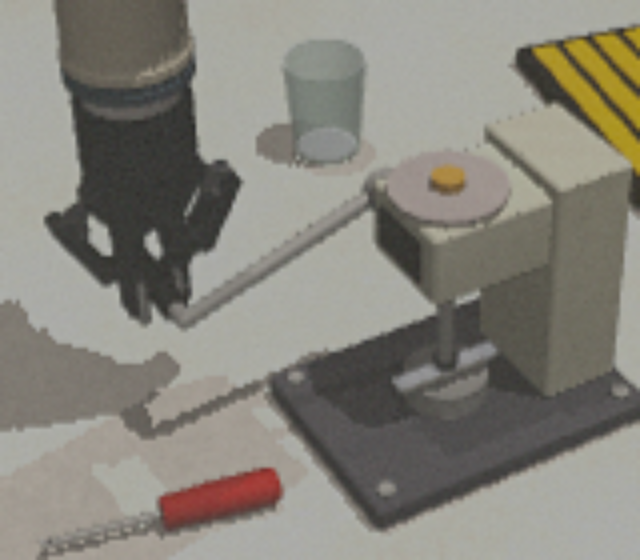

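The lever is nearly down: the bar is in the jaws at ≈(165,300) in the crop and the pan has sunk. Push a little further until it reaches the stop.

>>> play_rows([
  [[0,0.0013,0.003],[0,0,0],0],
  [[0,0.0013,0.003],[0,0,0],0],
  [[0,0,0],[0,0,0],0],
  [[0,0,0],[0,0,0],0],
])

```text
clock: 6.1
eef_pos: [417.7, 166.9, 81.4]
tcp_rot: [-3.139, -0.0, 1.899]
contact_force: [-1.6, 0.9, 8.1]
opening: 0.217
```

>>> play_rows([
  [[0,0.001,0.003],[0,0,0],0],
  [[0,0.001,0.003],[0,0,0],0],
  [[0,0,0],[0,0,0],0],
  [[0,0,0],[0,0,0],0],
])

```text
clock: 6.5
eef_pos: [420.0, 167.7, 75.8]
tcp_rot: [-3.14, -0.0, 1.9]
contact_force: [-4.0, 0.4, 12.5]
opening: 0.22
```

```bash
python3 - <<'E'
from rig import *
from h import *
s=sense();print(s["eef_pos"],s["contact_force"],s["wrist_torque"])
f=grab_frame("side");np.savez("pics/s3.npz",**f);p=f["pixels"][150:260,235:345]
cv2.imwrite("pics/s3.png",cv2.resize(p,None,fx=5,fy=5)[:,:,::-1])
o=np.array([606,117]);y=.331
for a in (.3,.35,.4):
    X=-13-160*np.cos(a);P=np.array([o[0]+X*np.cos(y)-69*np.sin(y),o[1]+X*np.sin(y)+69*np.cos(y),165-160*np.sin(a)]);print(a,(proj(f,P)-[235,150])*5)
E
```

```text
[419.95602973 167.69372395  75.84809036] [-3.98488189  0.37246012 12.50963619] [ 0.1869676  -0.04342857 -0.07144152]
0.3 [141.36738852 238.01799597]
0.35 [147.06649129 247.62109803]
0.4 [153.32940334 256.69171389]
```

View pics/s3.png

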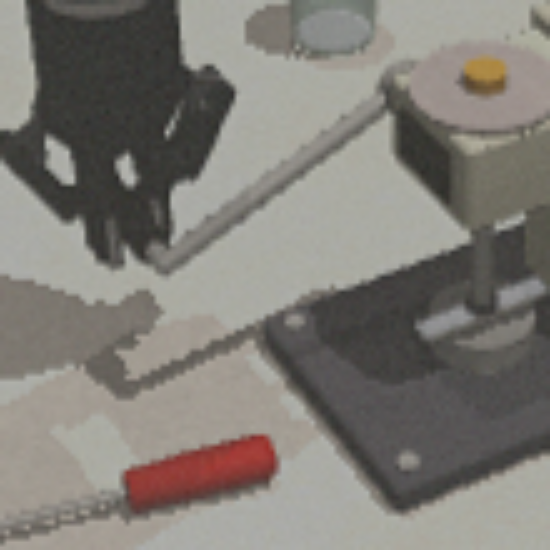

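>>> play_rows([
  [[0,0,0.002],[0,0,0],0],
  [[0,0,0.002],[0,0,0],0],
  [[0,0,0],[0,0,0],0],
  [[0,0,0],[0,0,0],0],
])

```text
clock: 6.95
eef_pos: [420.5, 167.9, 73.8]
tcp_rot: [-3.141, -0.0, 1.9]
contact_force: [-11.4, -2.0, 45.7]
opening: 0.218
```

At the stop (46 N). Now ease it back up along the arc.

>>> play_rows([
  [[0,0,-0.002],[0,0,0],0],
  [[0,0,-0.002],[0,0,0],0],
  [[0,-0.0014,-0.0038],[0,0,0],0],
  [[0,-0.0024,-0.0058],[0,0,0],0],
  [[0,-0.0022,-0.0059],[0,0,0],0],
  [[0,-0.0019,-0.006],[0,0,0],0],
  [[0,-0.0017,-0.006],[0,0,0],0],
  [[0,-0.0014,-0.0061],[0,0,0],0],
  [[0,-0.0012,-0.0061],[0,0,0],0],
  [[0,-0.0009,-0.0061],[0,0,0],0],
  [[0,-0.0007,-0.0062],[0,0,0],0],
  [[0,-0.0005,-0.0062],[0,0,0],0],
  [[0,-0.0002,-0.0062],[0,0,0],0],
  [[0,0,-0.0062],[0,0,0],0],
  [[0,0.0003,-0.0062],[0,0,0],0],
  [[0,0.0005,-0.0062],[0,0,0],0],
  [[0,0,0],[0,0,0],0],
  [[0,0,0],[0,0,0],0],
])

```text
clock: 8.75
eef_pos: [409.2, 164.0, 159.2]
tcp_rot: [3.139, -0.0, 1.9]
contact_force: [3.5, 4.8, 0.5]
opening: 0.214
```

>>> play_rows([
  [[0,0.0008,-0.0055],[0,0,0],0],
  [[0,0.001,-0.0055],[0,0,0],0],
  [[0,0.0012,-0.0055],[0,0,0],0],
  [[0,0.0014,-0.0055],[0,0,0],0],
  [[0,0.0017,-0.0055],[0,0,0],0],
  [[0,0.002,-0.0055],[0,0,0],0],
  [[0,0.0022,-0.0055],[0,0,0],0],
  [[0,0.0024,-0.005],[0,0,0],0],
  [[0,0.0024,-0.005],[0,0,0],0],
  [[0,0,0],[0,0,0],0],
  [[0,0,0],[0,0,0],0],
])

```text
clock: 9.85
eef_pos: [422.7, 168.5, 207.2]
tcp_rot: [3.141, 0.0, 1.9]
contact_force: [2.1, 3.5, -1.0]
opening: 0.217
```

>>> play_rows([
  [[0,0.0018,-0.0035],[0,0,0],0],
  [[0,0.0018,-0.0035],[0,0,0],0],
  [[0,0.0018,-0.0035],[0,0,0],0],
  [[0,0,0],[0,0,0],0],
  [[0,0,0],[0,0,0],0],
])

```text
clock: 10.35
eef_pos: [426.6, 169.8, 216.0]
tcp_rot: [-3.139, 0.0, 1.9]
contact_force: [5.5, 3.8, -17.5]
opening: 0.217
```

>>> play_rows([
  [[0,0,0.001],[0,0,0],0],
  [[0,0,0],[0,0,0],0],
  [[0,0,0],[0,0,0],30],
  [[0,0,0],[0,0,0],60],
  [[0,0,0],[0,0,0],100],
  [[0,0,0],[0,0,0],100],
  [[0,0,0],[0,0,0],100],
  [[0,0,0],[0,0,0],100],
  [[0,0,-0.02],[0,0,0],100],
  [[0,0,-0.03],[0,0,0],100],
  [[0,0,-0.03],[0,0,0],100],
  [[0,0,-0.03],[0,0,0],100],
  [[0,0,0],[0,0,0],100],
])

```text
clock: 11.65
eef_pos: [429.4, 170.9, 330.8]
tcp_rot: [3.135, -0.0, 1.9]
contact_force: [0.8, 0.3, 0.1]
opening: 1.0
```

```bash
python3 - <<'E'
from rig import *
from h import *
s=sense();print(s["clock"],s["eef_pos"],s["tcp_rot"],s["contact_force"])
f=grab_frame("wrist");w=np.load("pics/w1.npz")
for i in(w,f):
    m=(cv2.cvtColor(i["pixels"],7)[155:260,290:345]<45).astype(np.uint8);cs,_=cv2.findContours(m,0,2);r=cv2.minAreaRect(max(cs,key=cv2.contourArea));print(r)
    R=i["R"]
    print(onz(i,np.array(r[0])+[290,155],242))
yaw=s["tcp_rot"][2]
o,t=plan(s["eef_pos"],yaw,[472,-185,300],1.15,14)
print(t);[print([float(v) for v in q]) for q in o]
E
```

```text
11.65 [429.41217295 170.92731782 330.77648244] [ 3.13491049e+00 -2.94177704e-04  1.89983775e+00] [0.77592704 0.25302878 0.06216332]
((21.77358627319336, 52.70754623413086), (41.7431755065918, 84.22477722167969), 2.4895527362823486)
[417.51515632 168.51566679 242.        ]
((18.13697052001953, 53.33637619018555), (35.39126205444336, 83.2683334350586), 1.2730300426483154)
[419.79045573 168.85618438 242.        ]
0.0536
[-0.025, -0.0053, 0.0022]
[-0.0253, -0.004, 0.0022]
[-0.0255, -0.0026, 0.0022]
[-0.0256, -0.0013, 0.0022]
[-0.0256, 0.0001, 0.0022]
[-0.0256, 0.0015, 0.0022]
[-0.0254, 0.0028, 0.0022]
[-0.0253, 0.0042, 0.0022]
[-0.025, 0.0056, 0.0022]
[-0.0247, 0.0069, 0.0022]
[-0.0243, 0.0082, 0.0022]
[-0.0238, 0.0095, 0.0022]
[-0.0232, 0.0107, 0.0022]
[-0.0226, 0.012, 0.0022]
```

The bar is back where it started, within 2 mm, so the lever is up. On to the weights.

>>> play_rows([
  [[-0.025,-0.0053,0.0022],[0,0,0.0536],100],
  [[-0.0253,-0.004,0.0022],[0,0,0.0536],100],
  [[-0.0255,-0.0026,0.0022],[0,0,0.0536],100],
  [[-0.0256,-0.0013,0.0022],[0,0,0.0536],100],
  [[-0.0256,0.0001,0.0022],[0,0,0.0536],100],
  [[-0.0256,0.0015,0.0022],[0,0,0.0536],100],
  [[-0.0254,0.0028,0.0022],[0,0,0.0536],100],
  [[-0.0253,0.0042,0.0022],[0,0,0.0536],100],
  [[-0.025,0.0056,0.0022],[0,0,0.0536],100],
  [[-0.0247,0.0069,0.0022],[0,0,0.0536],100],
  [[-0.0243,0.0082,0.0022],[0,0,0.0536],100],
  [[-0.0238,0.0095,0.0022],[0,0,0.0536],100],
  [[-0.0232,0.0107,0.0022],[0,0,0.0536],100],
  [[-0.0226,0.012,0.0022],[0,0,0.0536],100],
  [[0,0,0],[0,0,0],100],
  [[0,0,0],[0,0,0],100],
])

```text
clock: 13.3
eef_pos: [469.4, -185.8, 294.7]
tcp_rot: [-3.139, -0.0, 1.149]
contact_force: [0.1, 0.4, 0.1]
opening: 1.001
```

```bash
python3 - <<'E'
from rig import *
from h import *
s=sense();print(s["clock"],s["eef_pos"],s["tcp_rot"],s["contact_force"])
f=grab_frame("wrist");np.savez("pics/w2.npz",**f);cv2.imwrite("pics/w2.png",f["pixels"][:,:,::-1])
for P in((473,-185.5,80),(516,-280.5,80)):print(proj(f,np.array(P)))
E
```

```text
13.3 [ 469.38379645 -185.75846795  294.71149072] [-3.13928731e+00 -1.50388948e-04  1.14881745e+00] [0.06961373 0.35988894 0.05707127]
[322.95381342 179.95578379]
[381.9063734  231.63591456]
```

View pics/w2.png

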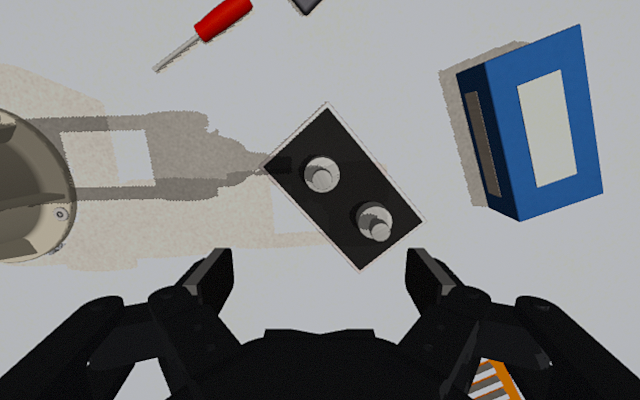

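Wrist view: knob tops are at ≈(321.5,182) and (380,232), against predictions of (323,180) and (382,232). Good.

```bash
python3 - <<'E'
from h import *
f=np.load("pics/w2.npz")
A=onz(f,(321.5,182),80);B=onz(f,(380,232),80);print(A,B,np.linalg.norm(A-B))
print(plan(np.array([469.4,-185.8,294.7]),1.149,[A[0],A[1],160],1.149,1))
E
```

```text
[ 470.26639609 -187.13394825   80.        ] [ 513.5189473  -279.94858048   80.        ] 102.39794501124712
([[np.float64(-0.0009), np.float64(0.0013), np.float64(0.1347)]], -0.0)
```

>>> play_rows([
  [[0,0.0015,0.03],[0,0,0],100],
  [[0,0,0.03],[0,0,0],100],
  [[0,0,0.03],[0,0,0],100],
  [[0,0,0.03],[0,0,0],100],
  [[0,0,0.03],[0,0,0],100],
  [[0,0,0.03],[0,0,0],100],
  [[0,0,0.025],[0,0,0],100],
  [[0,0,0.02],[0,0,0],100],
  [[0,0,0.015],[0,0,0],100],
  [[0,0,0.005],[0,0,0],100],
  [[0,0,0],[0,0,0],100],
  [[0,0,0],[0,0,0],60],
  [[0,0,0],[0,0,0],45],
  [[0,0,0],[0,0,0],35],
  [[0,0,0],[0,0,0],28],
  [[0,0,0],[0,0,0],20],
  [[0,0,0],[0,0,0],10],
  [[0,0,0],[0,0,0],0],
  [[0,0,0],[0,0,0],0],
  [[0,0,0],[0,0,0],0],
], squeeze=50)

```text
clock: 15.35
eef_pos: [472.0, -186.7, 51.6]
tcp_rot: [3.14, -0.0, 1.149]
contact_force: [-0.2, -0.7, 6.0]
opening: 0.285
```

```bash
python3 - <<'E'
from rig import *
from h import *
s=sense();print(s["clock"],s["eef_pos"],s["tcp_rot"],s["contact_force"],s["opening"])
E
```

```text
15.35 [ 471.97381246 -186.69205042   51.564967  ] [ 3.14046544e+00 -3.44847856e-05  1.14934321e+00] [-0.19928473 -0.6714601   5.97054443] 0.28451801587759307
```

>>> play_rows([
  [[0,0,-0.005],[0,0,0],0],
  [[0,0,-0.01],[0,0,0],0],
  [[0,0,-0.015],[0,0,0],0],
  [[0,0,-0.015],[0,0,0],0],
  [[0,0,-0.01],[0,0,0],0],
  [[0,0,-0.005],[0,0,0],0],
  [[0,0,0],[0,0,0],0],
  [[0,0,0],[0,0,0],0],
  [[0,0,0],[0,0,0],0],
  [[0,0,0],[0,0,0],0],
  [[0,0,0],[0,0,0],0],
  [[0,0,0],[0,0,0],0],
])

```text
clock: 16.55
eef_pos: [471.3, -186.4, 110.7]
tcp_rot: [-3.141, 0.0, 1.149]
contact_force: [-0.2, -0.4, -5.1]
opening: 0.288
```

```bash
python3 - <<'E'
from rig import *
from h import *
F=[]
for i in range(6):
    f=grab_frame("side");s=sense();F.append(s["contact_force"])
print(np.array(F).round(2),np.mean(F,0),s["joint_efforts"],s["opening"])
np.savez("pics/s4.npz",**f)
E
```

```text
[[-0.26 -0.34 -4.13]
 [ 0.29 -0.64 -4.16]
 [ 0.37 -0.12 -4.42]
 [ 1.07 -0.82 -4.45]
 [-0.02  0.37 -4.5 ]
 [-0.17 -0.53 -4.18]] [ 0.21398613 -0.34665088 -4.30824551] [-3.43539259e-04 -5.26130676e+01 -2.73114467e+01  7.11987974e-03
 -5.96835366e-05  1.89758310e-05] 0.28851657722498175
```

A weighs ≈4.4 N. Set it back in the same place and try B.

>>> play_rows([
  [[0,0,0.01],[0,0,0],0],
  [[0,0,0.015],[0,0,0],0],
  [[0,0,0.015],[0,0,0],0],
  [[0,0,0.01],[0,0,0],0],
  [[0,0,0.004],[0,0,0],0],
  [[0,0,0.003],[0,0,0],0],
  [[0,0,0.002],[0,0,0],0],
  [[0,0,0],[0,0,0],0],
  [[0,0,0],[0,0,0],0],
  [[0,0,0],[0,0,0],0],
])

```text
clock: 17.85
eef_pos: [471.7, -186.5, 52.4]
tcp_rot: [3.141, -0.0, 1.149]
contact_force: [0.0, 0.7, -5.2]
opening: 0.282
```

>>> play_rows([
  [[0,0,0.001],[0,0,0],0],
  [[0,0,0.001],[0,0,0],0],
  [[0,0,0],[0,0,0],0],
  [[0,0,0],[0,0,0],0],
])

```text
clock: 18.25
eef_pos: [472.1, -186.7, 51.5]
tcp_rot: [3.14, -0.0, 1.149]
contact_force: [-3.8, 1.1, 15.0]
opening: 0.286
```

>>> play_rows([
  [[0,0,-0.0005],[0,0,0],0],
  [[0,0,0],[0,0,0],40],
  [[0,0,0],[0,0,0],70],
  [[0,0,0],[0,0,0],100],
  [[0,0,0],[0,0,0],100],
  [[0,0,0],[0,0,0],100],
  [[0,0,0],[0,0,0],100],
  [[0,0,-0.02],[0,0,0],100],
  [[0,0,-0.03],[0,0,0],100],
  [[0,0,-0.03],[0,0,0],100],
  [[0,0,-0.02],[0,0,0],100],
  [[-0.0168,0.0193,0],[0,0,0],100],
  [[-0.0168,0.0193,0],[0,0,0],100],
  [[-0.0168,0.0193,0],[0,0,0],100],
  [[-0.0168,0.0193,0],[0,0,0],100],
  [[0,0,0],[0,0,0],100],
  [[0,0,0],[0,0,0],100],
])

```text
clock: 19.95
eef_pos: [514.1, -279.3, 150.1]
tcp_rot: [-3.141, -0.0, 1.149]
contact_force: [-0.0, -0.1, -0.5]
opening: 0.999
```

```bash
python3 - <<'E'
from rig import *
from h import *
s=sense();print(s["clock"],s["eef_pos"],s["tcp_rot"],s["contact_force"])
f=grab_frame("wrist");np.savez("pics/w3.npz",**f);cv2.imwrite("pics/w3.png",f["pixels"][:,:,::-1])
for P in((472,-186.6,80),(515,-279.5,80)):print(proj(f,np.array(P)))
E
```

```text
19.95 [ 514.05691079 -279.3399643   150.09889812] [-3.14068912e+00 -1.65384194e-04  1.14858820e+00] [-0.00393492 -0.06520661 -0.53192279]
[213.79080596 124.50637319]
[322.0292367  214.68398263]
```

View pics/w3.png

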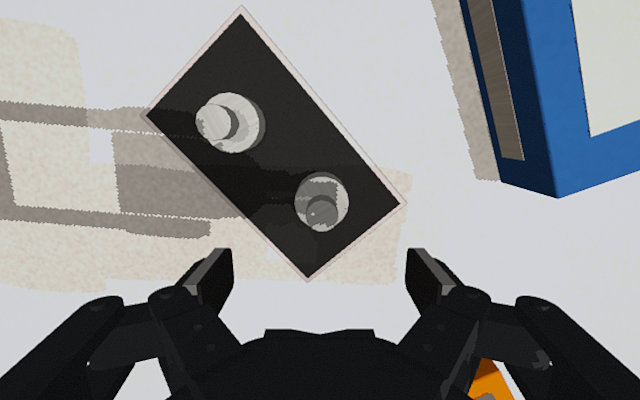

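A stands upright at (214,123), and B's knob at (321,213) matches the prediction of (322,215). Descend on B.

>>> play_rows([
  [[0,0,0.025],[0,0,0],100],
  [[0,0,0.025],[0,0,0],100],
  [[0,0,0.025],[0,0,0],100],
  [[0,0,0.015],[0,0,0],100],
  [[0,0,0.009],[0,0,0],100],
  [[0,0,0],[0,0,0],100],
  [[0,0,0],[0,0,0],60],
  [[0,0,0],[0,0,0],45],
  [[0,0,0],[0,0,0],35],
  [[0,0,0],[0,0,0],28],
  [[0,0,0],[0,0,0],20],
  [[0,0,0],[0,0,0],10],
  [[0,0,0],[0,0,0],0],
  [[0,0,0],[0,0,0],0],
  [[0,0,0],[0,0,0],0],
], squeeze=50)

```text
clock: 21.5
eef_pos: [515.0, -279.7, 52.1]
tcp_rot: [3.14, 0.0, 1.149]
contact_force: [0.4, -0.2, 5.7]
opening: 0.288
```

>>> play_rows([
  [[0,0,-0.005],[0,0,0],0],
  [[0,0,-0.01],[0,0,0],0],
  [[0,0,-0.015],[0,0,0],0],
  [[0,0,-0.015],[0,0,0],0],
  [[0,0,-0.01],[0,0,0],0],
  [[0,0,-0.005],[0,0,0],0],
  [[0,0,0],[0,0,0],0],
  [[0,0,0],[0,0,0],0],
  [[0,0,0],[0,0,0],0],
  [[0,0,0],[0,0,0],0],
  [[0,0,0],[0,0,0],0],
  [[0,0,0],[0,0,0],0],
])

```text
clock: 22.7
eef_pos: [514.3, -279.3, 111.2]
tcp_rot: [-3.141, -0.0, 1.149]
contact_force: [-0.2, 0.2, -3.4]
opening: 0.289
```

```bash
python3 - <<'E'
from rig import *
from h import *
F=[]
for i in range(6):
    f=grab_frame("side");s=sense();F.append(s["contact_force"])
print(np.array(F).round(2),np.mean(F,0),s["eef_pos"],s["opening"])
E
```

```text
[[-0.43 -0.19 -3.31]
 [ 0.23  0.7  -2.04]
 [ 0.86 -0.01 -3.12]
 [ 0.79 -0.12 -3.12]
 [ 0.5   0.11 -3.42]
 [-0.69 -0.19 -3.35]] [ 0.21116254  0.04995695 -3.05991392] [ 514.40465478 -279.33788965  111.48539742] 0.2886448698048073
```

B ≈3.1 N against A ≈4.4 N, so B is the lighter. Set B down and go back to A.

>>> play_rows([
  [[0,0,0.01],[0,0,0],0],
  [[0,0,0.015],[0,0,0],0],
  [[0,0,0.015],[0,0,0],0],
  [[0,0,0.01],[0,0,0],0],
  [[0,0,0.004],[0,0,0],0],
  [[0,0,0.003],[0,0,0],0],
  [[0,0,0.002],[0,0,0],0],
  [[0,0,0.001],[0,0,0],0],
  [[0,0,0.001],[0,0,0],0],
  [[0,0,0],[0,0,0],0],
  [[0,0,0],[0,0,0],0],
])

```text
clock: 24.1
eef_pos: [515.0, -279.6, 52.0]
tcp_rot: [3.14, 0.0, 1.149]
contact_force: [-1.6, 1.6, 8.7]
opening: 0.287
```

Down on the tray. Release, rise, and return to above A.

>>> play_rows([
  [[0,0,-0.0005],[0,0,0],0],
  [[0,0,0],[0,0,0],40],
  [[0,0,0],[0,0,0],70],
  [[0,0,0],[0,0,0],100],
  [[0,0,0],[0,0,0],100],
  [[0,0,0],[0,0,0],100],
  [[0,0,0],[0,0,0],100],
  [[0,0,0],[0,0,0],100],
  [[0,0,-0.02],[0,0,0],100],
  [[0,0,-0.03],[0,0,0],100],
  [[0,0,-0.03],[0,0,0],100],
  [[0,0,-0.02],[0,0,0],100],
  [[0.0168,-0.0193,0],[0,0,0],100],
  [[0.0168,-0.0193,0],[0,0,0],100],
  [[0.0168,-0.0193,0],[0,0,0],100],
  [[0.0168,-0.0193,0],[0,0,0],100],
  [[0,0,0],[0,0,0],100],
  [[0,0,0],[0,0,0],100],
])

```text
clock: 25.9
eef_pos: [471.7, -186.3, 151.2]
tcp_rot: [3.141, 0.0, 1.15]
contact_force: [0.2, 0.4, 0.5]
opening: 1.004
```

```bash
python3 - <<'E'
from rig import *
from h import *
s=sense();print(s["clock"],s["eef_pos"],s["tcp_rot"],s["contact_force"])
f=grab_frame("wrist");np.savez("pics/w4.npz",**f);cv2.imwrite("pics/w4.png",f["pixels"][:,:,::-1])
for P in((472,-186.6,80),(515,-279.5,80)):print(proj(f,np.array(P)))
E
```

```text
25.9 [ 471.70256439 -186.33299151  151.24409739] [3.14087101e+00 1.16984298e-04 1.15038553e+00] [0.17992061 0.37079505 0.51793016]
[321.10114592 214.65277611]
[412.97441582 291.38074666]
```

View pics/w4.png

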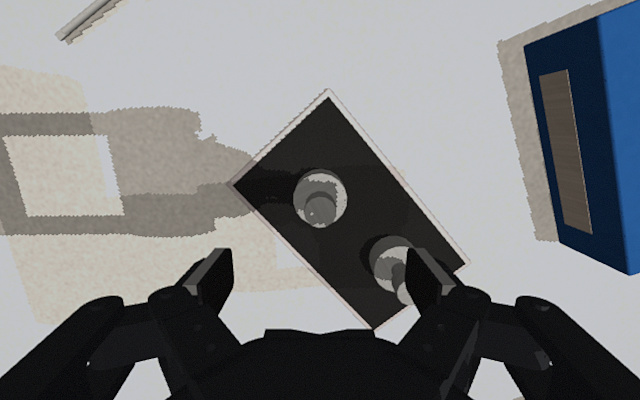

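A's knob is at (320,212) and B stands upright at ≈(400,280). Grip A.

>>> play_rows([
  [[0,0,0.025],[0,0,0],100],
  [[0,0,0.025],[0,0,0],100],
  [[0,0,0.025],[0,0,0],100],
  [[0,0,0.015],[0,0,0],100],
  [[0,0,0.01],[0,0,0],100],
  [[0,0,0],[0,0,0],100],
  [[0,0,0],[0,0,0],60],
  [[0,0,0],[0,0,0],45],
  [[0,0,0],[0,0,0],35],
  [[0,0,0],[0,0,0],28],
  [[0,0,0],[0,0,0],20],
  [[0,0,0],[0,0,0],10],
  [[0,0,0],[0,0,0],0],
  [[0,0,0],[0,0,0],0],
  [[0,0,0],[0,0,0],0],
], squeeze=50)

```text
clock: 27.45
eef_pos: [472.1, -186.7, 51.6]
tcp_rot: [3.14, -0.0, 1.149]
contact_force: [-0.1, -0.2, 6.1]
opening: 0.291
```

>>> play_rows([
  [[0,0,-0.005],[0,0,0],0],
  [[0,0,-0.01],[0,0,0],0],
  [[0,0,-0.02],[0,0,0],0],
  [[0,0,-0.03],[0,0,0],0],
  [[0,0,-0.03],[0,0,0],0],
  [[0,0,-0.03],[0,0,0],0],
  [[0,0,-0.03],[0,0,0],0],
  [[0,0,-0.03],[0,0,0],0],
  [[0,0,-0.03],[0,0,0],0],
  [[0,0,-0.03],[0,0,0],0],
  [[0,0,-0.02],[0,0,0],0],
  [[0,0,-0.01],[0,0,0],0],
  [[0,0,0],[0,0,0],0],
  [[0,0,0],[0,0,0],0],
  [[0,0,0],[0,0,0],0],
])

```text
clock: 28.95
eef_pos: [470.7, -186.1, 324.5]
tcp_rot: [-3.139, 0.0, 1.149]
contact_force: [0.5, 0.7, -4.6]
opening: 0.292
```

```bash
python3 - <<'E'
from rig import *
from h import *
s=sense();print(s["clock"],s["eef_pos"],s["tcp_rot"],s["contact_force"],s["opening"])
f=np.load("pics/w1.npz")
g=grab_frame("top");np.savez("pics/t5.npz",**g)
# pan: tester axis estimates; plan via x,y (keep yaw following base)
o,t=plan(s["eef_pos"],s["tcp_rot"][2],[606,117,325],1.149+.55,12);print(t);[print([float(v) for v in q]) for q in o]
p=f["pixels"][250:315,440:540];cv2.imwrite("pics/c5.png",cv2.resize(p,None,fx=6,fy=6)[:,:,::-1])
E
```

```text
28.95 [ 470.67027924 -186.11473522  324.52267754] [-3.13905020e+00  1.21911201e-04  1.14940064e+00] [ 0.48868358  0.68580337 -4.56225549] 0.2923174878463456
-0.0458
[0.0277, -0.0, -0.0]
[0.0276, 0.0012, -0.0]
[0.0276, 0.0025, -0.0]
[0.0274, 0.0037, -0.0]
[0.0272, 0.005, -0.0]
[0.0269, 0.0062, -0.0]
[0.0266, 0.0075, -0.0]
[0.0263, 0.0087, -0.0]
[0.0258, 0.0099, -0.0]
[0.0254, 0.011, -0.0]
[0.0248, 0.0122, -0.0]
[0.0242, 0.0133, -0.0]
```

View pics/c5.png

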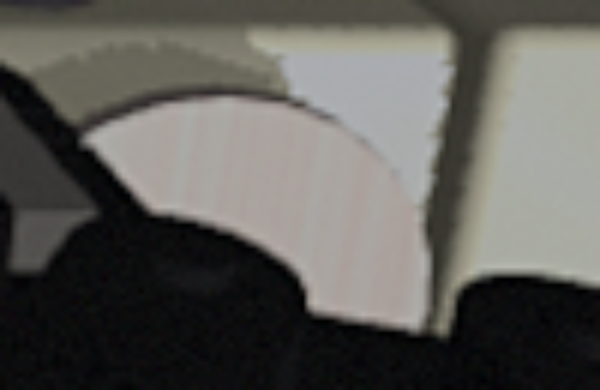

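The crop shows the pan's rim arc from (80,133) over (220,95) to (428,310) in crop pixels. A circle fit gives its centre.

```bash
python3 - <<'E'
from h import *
from scipy.optimize import least_squares
f=np.load("pics/w1.npz")
P=np.array([onz(f,(440+x/6,250+y/6),215)[:2] for x,y in((80,133),(150,103),(220,95),(290,102),(340,130),(385,172),(412,215),(427,265),(428,310))])
r=least_squares(lambda c:np.hypot(*(P-c[:2]).T)-40,[606,117]);print(r.x,r.fun.round(1))
r=least_squares(lambda c:np.hypot(*(P-c[:2]).T)-c[2],[606,117,40]);print(r.x)
g=np.load("pics/s3.npz")  # lever down, pan 195: pin at centre
print("orange pin",onz(g,(235+485/5,150+70/5),200))
E
```

```text
[604.71505335 119.15939832] [ 0.   0.4  0.2  0.6 -0.4 -0.8 -0.5  0.2  1. ]
[604.4704251  117.80093973  41.13649289]
orange pin [609.87701238 124.85264743 200.        ]
```

>>> play_rows([
  [[0.0277,0,0],[0,0,-0.0458],0],
  [[0.0276,0.0012,0],[0,0,-0.0458],0],
  [[0.0276,0.0025,0],[0,0,-0.0458],0],
  [[0.0274,0.0037,0],[0,0,-0.0458],0],
  [[0.0272,0.005,0],[0,0,-0.0458],0],
  [[0.0269,0.0062,0],[0,0,-0.0458],0],
  [[0.0266,0.0075,0],[0,0,-0.0458],0],
  [[0.0263,0.0087,0],[0,0,-0.0458],0],
  [[0.0258,0.0099,0],[0,0,-0.0458],0],
  [[0.0254,0.011,0],[0,0,-0.0458],0],
  [[0.0248,0.0122,0],[0,0,-0.0458],0],
  [[0.0242,0.0133,0],[0,0,-0.0458],0],
  [[0,0,0],[0,0,0],0],
  [[0,0,0],[0,0,0],0],
  [[0,0,0],[0,0,0],0],
])

```text
clock: 30.5
eef_pos: [606.2, 115.9, 325.3]
tcp_rot: [-3.14, 0.0, 1.698]
contact_force: [0.0, -0.4, -5.2]
opening: 0.287
```

>>> play_rows([
  [[0.0025,-0.0007,0.005],[0,0,0],0],
  [[0,0,0.008],[0,0,0],0],
  [[0,0,0.008],[0,0,0],0],
  [[0,0,0.005],[0,0,0],0],
  [[0,0,0],[0,0,0],0],
  [[0,0,0],[0,0,0],0],
  [[0,0,0],[0,0,0],0],
  [[0,0,0],[0,0,0],0],
  [[0,0,0],[0,0,0],0],
  [[0,0,0],[0,0,0],0],
])

```text
clock: 31.5
eef_pos: [605.8, 119.0, 300.2]
tcp_rot: [3.141, -0.0, 1.699]
contact_force: [-0.1, -0.1, -4.4]
opening: 0.282
```

```bash
python3 - <<'E'
from rig import *
from h import *
s=sense();print(s["clock"],s["eef_pos"],s["tcp_rot"],s["contact_force"],s["opening"],abs(s["qvel"]).max())
g=grab_frame("side");np.savez("pics/s6.npz",**g);p=g["pixels"][90:390,225:385]
o=cv2.resize(p,None,fx=2,fy=2)
q=cv2.resize(g["pixels"][85:205,235:375],None,fx=3.4,fy=3.4)
im=np.zeros((600,800,3),np.uint8);im[:,:320]=o;im[:q.shape[0],320:320+q.shape[1]]=q
cv2.imwrite("pics/s6.png",im[:,:,::-1])
z=s["eef_pos"][2]-51.6+10
print("underside",z,"foot centre px in right crop",(proj(g,np.array([605,118.5,z]))-[235,85])*3.4+[320,0],"bar",(proj(g,np.array([425.3,169.3,242]))-[235,85])*3.4+[320,0])
E
```

```text
31.5 [605.81825971 119.00831105 300.17618517] [ 3.14126175e+00 -2.97183538e-05  1.69899592e+00] [-0.09247398 -0.09972815 -4.43505124] 0.28244817593230265 0.0021246555401085573
underside 258.57618517153605 foot centre px in right crop [646.3436429  207.33315628] bar [393.51679655 218.20303079]
```

View pics/s6.png

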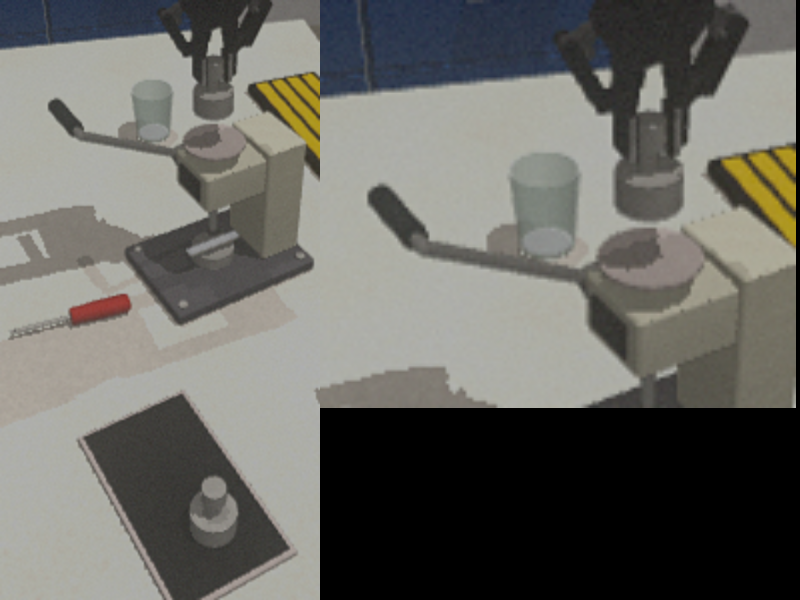

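The weight hangs upright at (649,190), over the pan centre at (651,258). The bar is at (397,217), so the lever is up. B stands on the tray.

```bash
python3 -c "
from rig import *
sign_off()
s=sense();print(s['clock'],s['eef_pos'],s['contact_force'])"
```

```text
the job is handed in; nothing more can be done
the job is handed in; nothing more can be done
```

The job is handed in at about 31.5 s of the 72 s allowed; the hand-in gave no verdict.

- **Lever:** I gripped the bar and pulled it down to the lower stop, where the force rose to 46 N. I then eased it back to the upper stop, where I felt a 17.5 N counter-pull. The camera later showed the bar within about 2 mm of its starting place. The bar crept roughly 8 mm in the jaws on the way down, so I took both stops from the force rather than the position.
- **Weights:** The one nearer the robot's base read about 4.4 N and the other about 3.1 N. The lighter one is back upright on the tray in its own place and let go. Its reading was noisy (2.0 to 3.4 N).
- **Final hold:** The heavier weight is held upright and still. Its underside is about 43 mm above the pan by the grip height, and it is about 1 mm off the pan centre I measured by circle fit.
- **Disagreement:** A rough sight of the orange pin seen on the sunken pan put the centre about 8 mm away. I kept the circle fit, which agreed with the base plate and the side view to within about 4 mm; even the pin's figure lies inside the 20 mm limit.
- **Last picture:** The lever was up, the lighter weight stood upright on the tray, and the beaker and screwdriver looked untouched. The carton was outside that last crop; it showed no sign of contact in earlier wrist views.

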